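# Draw a tube forward in its stock bin and thread it out past the half cover

### The job

In the half-covered blue stock bin a steel tube lies mostly under the cover: pull the black knob at the bin's end all the way out so that the tube is drawn forward, then push the knob fully home again. The tube is still longer than the opening, so grip it, tilt its front end up and thread it out of the bin, and finish while still holding it level in the gripper, about a hand's width clear above the bin. Leave everything else on the bench where it is.

Things in the scene. Friction and masses are not known exactly. Their poses are not given: they have to be found in the camera images.
- bin: Blue fixed stock bin, 345 x 150 x 100 mm high, walls 5. Origin at bench level on its centre line, under the cover edge; x along its length towards the knob end, z up. Inside: x -185 to +150, 140 wide, flat raised floor 40 mm above the bench. A fixed 3 mm steel cover (top at 103) closes x -190 to 0; the rest of the top is open, the end wall at x 150 to 155 is full height (100).
- opening (a point): Middle of the bin's open top, at rim height: x = +75 mm, z = 100 mm in the bin's frame; same axes as the bin.
- tube_mid (a point): Centre of the loose square steel tube, 220 x 20 x 20 mm, about 0.2 kg, lying along the bin on its floor (centre 50 mm above the bench). x along the tube to its front end (knob side), z up. At first about 55 mm of it shows past the cover edge; with the knob right out its rear end is drawn to 99 mm behind the edge, so about 120 mm shows. It stays there when the knob goes home.
- tube_front (a point): Centre of the tube's front end face (the end towards the knob), +110 mm along the tube's x axis from its centre.
- tube_back (a point): Centre of the tube's rear end face (under the cover), -110 mm along the tube's x axis from its centre.
- draw (a joint): Draw slide, m: 0 = knob home, 0.07 = fully out (along the bin's +x). It snaps over mid travel and stays at either end; about 5 N moves it. A lug on it, 10 mm thick, 17 high above the floor, behind the tube's rear end, pulls the tube forward but does not bring it back. Lug's front face: 169 mm behind the cover edge at home, 99 mm when out.
- knob (a point): Middle of the black spool-shaped knob outside the bin's end wall, 30 mm above the bench; axes as the bin. Its waist is a round bar 28 mm thick lying along the bin's x axis, 43 mm long between two 40 mm flanges (5 and 6 mm thick). At home it is 59 mm beyond the outer face of the end wall; pinch it from above across the waist.
- tin: Round flat aluminium tin, 62 mm across, 28 high, standing on the rear of the bin's cover. Leave alone. Origin under its centre.
- wrench: Steel wrench, 160 mm, lying beside the bin. Leave alone.
- offcut: Short square tube, 110 x 20 x 20 mm, on the bench on the other side of the bin. Leave alone. Origin under its centre.
- scanner: Grey and black hand scanner, about 160 x 50 x 30 mm, lying beyond the bin. Leave alone.
- smallbin: Small open blue bin, 150 x 100 x 75 mm, left of the bench. Leave alone.
- carton: Cardboard carton, 130 x 90 x 70 mm, beyond the bin. Leave alone.
- mug: White mug, 80 mm across, 90 high, on the right. Leave alone.
- taper: Tape dispenser, 120 x 50 x 76 mm, on the left. Leave alone.
Mind the look-alikes: they are no part of the job. Leave any brown or green look-alike of the part that bears tube_mid alone.

How it is judged:
By the outcome, as a careful person would: the job done as asked, in the order asked, and still so for the second after the job is handed in, while the arm keeps its last pose, push and grip.
It also fails if it takes over 64 s, if anything falls off the work surface, if the arm or the gripper's body presses on something with over 40 N, if the wrist force passes 120 N, or if a joint passes its speed limit or range.

### The arm

A 6-joint arm with a two-finger parallel gripper is mounted at the origin on the work surface. World frame = base frame: x ahead of the robot, y to its left, z up, the work surface at z = 0. Lengths are in m, angles in rad, forces in N, time in s.
With the tool pointing down it reaches from about 0.3 to 0.85 m from the base axis. Payload 4.2 kg.
Tool frame: the origin (TCP) lies on the centre line of the jaws, within the pads' length; the fingertips stand 17 mm ahead of it and the grasp point (between the pads) lies 2 mm behind it; z points along the fingers, y is the line along which they close (so a half turn about z gives the same grasp; the last joint's range is limited). The gripper opens to 91 mm and grips with 3 to 60 N. Pads are 32 mm wide; open, the fingers measure 118 mm over their backs; the gripper's body (76 mm by 178 mm) begins 60 mm behind the grasp point.
Start: joints at [-1.316, 0.32, 1.565, -0, 1.257, -0.02], TCP at [0.156, -0.553, 0.231] pointing down, gripper open.
Joint ranges: [-3.11, 3.11], [-0.84, 2.01], [0.21, 2.61], [-1.34, 4.49], [0.05, 2.63], [-2.56, 2.56]. Speed limits (rad/s): [2.57, 2.57, 3.14, 3.14, 3.14, 3.14].

### API

Orientations are given as a unit quaternion [w, x, y, z].
In Python, from rig import sensors, viewer, finish_job gives the robot as it stands. The module is installed in compiled form; this text tells all that it offers.
- The arm moves only by the tool step_arm, never from a script. Its argument "moves" is text: rows parted by semicolons, each of 7 numbers parted by spaces: the turn, a rotation vector about the tool's x, y, z in degrees, then the shift along the tool's x, y, z in m, then the closure in counts, from 0 (fully open) to 255 (shut). A call has 1 to 12 rows; each row shifts and turns the commanded pose from where the row before left it, along the tool's axes as they then stand; what a row does not reach is not made up. A row lasts 1/8 s, in which the tool goes at most 62.5 mm and 10.7 degrees, less where a joint would pass 70% of its speed; a pose out of reach is approached as far as the arm can. A call with a gripper value outside its range is refused whole. The fingers move at their own pace and stop on an object; "force" is the grip in N (left out, the last holds). Time passes only in rows, so rows that do not move let the fingers close. It gives the time, the measured TCP pose, the force, the opening and the grip force at its end, in the units of the state.
- sensors.sense(): the state, without advancing time (a new reading comes with each control period).
- viewer.grab_frame(name): name is "scene" or "top" or "wrist"; returns a dict with "color" (384x512x3 uint8, red, green, blue), "fx", "fy", "cx", "cy" (pixels), "distortion" ([k1, k2, p1, p2, k3] as OpenCV has them; the pictures are not rectified), "world_from_camera" (4x4, takes a point from camera to world coordinates); the wrist camera has in their place "T_tool_cam" (4x4, takes a point from camera to tool coordinates, whose origin is the TCP and whose axes are the flange's). Camera axes: x right, y down, z forward; pixel columns grow to the right and rows downward; lengths in m; the calibration is good to about 2 mm. A picture is of the moment at which its call begins: read the wrist's pose just before it. There is no depth.
- finish_job(): hands the job in; it is judged then, once.
The state is a dict: "time_s": time; "q": joint angles; "qvel": joint speeds; "effort": joint torques, N m; "eef_pos": TCP position; "eef_rot": TCP orientation; "force": force on the tool from outside, world axes, zero at the start; "ft_torque": the same for the moment, N m; "gripper_width": opening from 0.0 (shut) to 1.0 (fully open); "finger_force": force on a finger pad.
Only numpy, scipy, OpenCV 4.12 (cv2) and the standard library are available. Lean on these libraries where they do the work, as an engineer would, in place of code of your own. Each camera call takes 0.05 s, during which the arm holds its last target. There are 200 camera calls.

## Working session

There is one attempt and no reset: what is moved stays moved. The work goes in short steps, Python scripts to look and compute and a tool call to move; the robot and the scene stay as the last step left them, time stands still between calls to the robot, and variables do not carry over. Pictures are saved under pics/ and viewed, at most 10 in all, crops included, and the job is handed in when it is done.

Besides the shell and the picture viewer there is one more tool, called after ">>>" by a JSON object that holds its "api" and its "payload". step_arm: Moves the arm, as the interface text tells. Its arguments: {"type":"object","properties":{"moves":{"type":"string"},"force":{"type":"number"}},"required":["moves"]}

```bash
mkdir -p pics; python3 - <<'E'
from rig import sensors, viewer
import cv2,pickle
for n in("top","scene"):
    f=viewer.grab_frame(n);pickle.dump(f,open(n+".pkl","wb"))
    cv2.imwrite(f"pics/{n}0.png",cv2.resize(f["color"][:,:,::-1],(800,600),interpolation=cv2.INTER_CUBIC))
    print(f["fx"],f["cx"],f["cy"],f["distortion"],f["world_from_camera"])
print(sensors.sense())
E
```

```text
483.67924029370675 246.86369469489952 190.20076796749976 [-0.10765597  0.          0.          0.          0.        ] [[ 0.02751742 -0.9950884   0.09508876  0.37349339]
 [-0.99943444 -0.02922685 -0.01663121 -0.09468672]
 [ 0.01932867 -0.09457733 -0.99532986  1.60177841]
 [ 0.          0.          0.          1.        ]]
415.15357889482556 259.56285322703627 188.3229266513144 [-0.00995088  0.          0.          0.          0.        ] [[-0.85320738  0.32854767 -0.40508467  1.03265018]
 [ 0.52131762  0.56143403 -0.64266615  0.72312789]
 [ 0.01628185 -0.75950528 -0.65029734  0.93402093]
 [ 0.          0.          0.          1.        ]]
{'time_s': 0.1, 'q': array([-1.31600080e+00,  3.20176192e-01,  1.56553856e+00, -2.33428749e-05,
        1.25742448e+00, -1.99961548e-02]), 'qvel': array([ 0.00044228, -0.00292573, -0.00341114, -0.00095672,  0.00022973,
       -0.00139978]), 'effort': array([ 1.63781657e-03, -4.13332129e+01, -2.32508218e+01,  7.27778021e-02,
        4.21504292e-02, -7.93637241e-05]), 'eef_pos': array([ 0.15591155, -0.55301075,  0.23024126]), 'eef_rot': array([-7.66666470e-04,  9.90575241e-01,  1.36967494e-01, -1.01599389e-04]), 'force': array([0.61427597, 0.0798758 , 0.35047232]), 'ft_torque': array([ 5.91781154e-05, -2.80399075e-02, -9.66227919e-03]), 'finger_force': 0.0, 'gripper_width': 0.999355910762241}
```

View pics/top0.png

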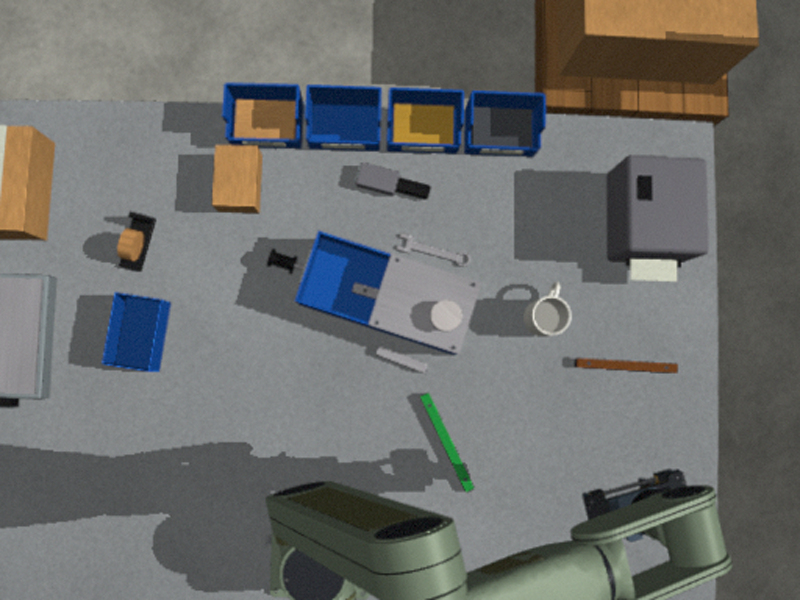

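View pics/scene0.png

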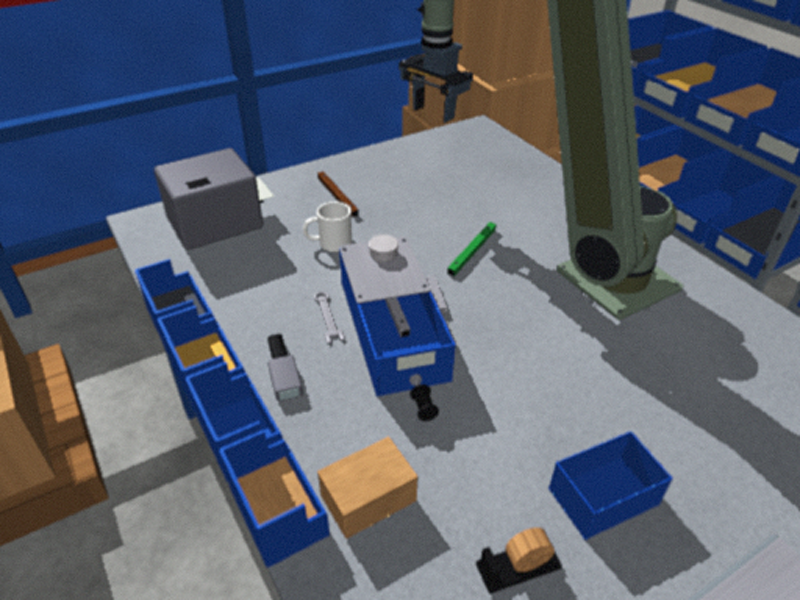

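The top view shows the bin with its rim corners at about (320,233), (298,303), (457,353) and (475,283). The knob is at (282,260), the tube at (353–378,291) and the tin at (447,316). I'll enlarge the bin area to get a pose.

```bash
python3 - <<'E'
import pickle,cv2
f=pickle.load(open("top.pkl","rb"))
c=f["color"][140:233,160:310,::-1]
cv2.imwrite("pics/topc.png",cv2.resize(c,None,fx=5,fy=5,interpolation=cv2.INTER_CUBIC))
E
```

```text
(no output)
```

View pics/topc.png

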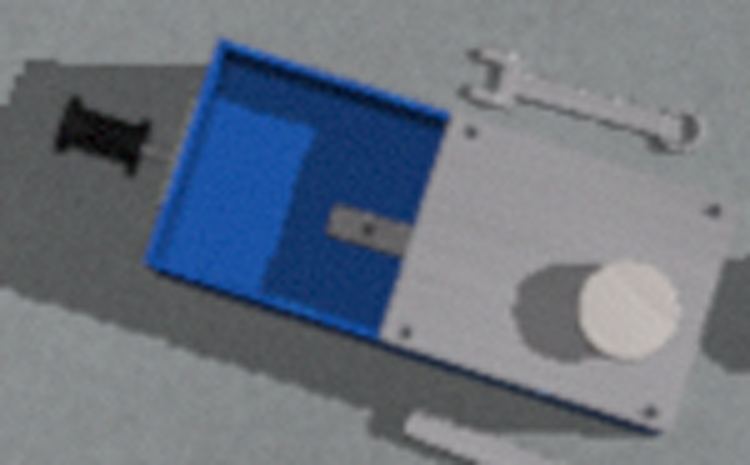

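The crop shows the rim corners at (220,40) and (147,265), the cover-edge corners at (450,113) and (380,338), and the rear corners at (733,205) and (662,433). The knob is at (103,135) and the tube's front end at (330,222). I'll fit the bin pose from these.

```bash
cat > h.py <<'E'
import numpy as np,cv2
from scipy.spatial.transform import Rotation as R
def ray(f,uv):
    K=np.array([[f["fx"],0,f["cx"]],[0,f["fy"],f["cy"]],[0,0,1]])
    p=cv2.undistortPoints(np.array([[uv]],float),K,np.array(f["distortion"]))[0,0]
    T=f["world_from_camera"];return T[:3,3],T[:3,:3]@[p[0],p[1],1]
def at(f,uv,z):
    o,d=ray(f,uv);return o+d*(z-o[2])/d[2]
E
python3 - <<'E'
import pickle
from h import *
from scipy.optimize import least_squares
f=pickle.load(open("top.pkl","rb"))
cr=lambda u,v:((u+.5)/5-.5+160,(v+.5)/5-.5+140)
obs=[((220,40),155,-75,.1),((147,265),155,75,.1),((450,113),0,-75,.103),((380,338),0,75,.103),((733,205),-190,-75,.103),((662,433),-190,75,.103)]
P=np.array([at(f,cr(*o[0]),o[3])[:2] for o in obs]);B=np.array([o[1:3] for o in obs])/1000
def res(p):
    c,s=np.cos(p[2]),np.sin(p[2]);return (B@np.array([[c,s],[-s,c]])+p[:2]-P).ravel()
r=least_squares(res,[.4,0,1.5]);print(r.x,np.round(r.fun*1e3,1))
x,y,t=r.x;c,s=np.cos(t),np.sin(t)
tob=lambda p:np.array([[c,s],[-s,c]])@(p[:2]-[x,y])
for n,uv,z in(("knob",(103,135),.044),("kL",(65,123),.045),("kR",(142,147),.045),("tf",(330,222),.06),("te1",(412,225),.06),("te2",(400,255),.06),("tin",(628,310),.131)):
    p=at(f,cr(*uv),z);print(n,p.round(4),(tob(p)*1e3).round(1))
E
```

```text
[ 0.53333673 -0.10536197  1.2865181 ] [ 1.3  2.4  0.7  4.2  0.3 -0.5 -1.4  1.9 -0.3 -4.1 -0.6 -3.9]
knob [0.593 0.098 0.044] [ 2.119e+02 -2.000e-01]
kL [0.6    0.1229 0.045 ] [2.378e+02 1.000e-01]
kR [0.5857 0.0722 0.045 ] [185.1  -0.5]
tf [ 0.5387 -0.0518  0.06  ] [52.9  9.8]
te1 [ 0.5384 -0.1044  0.06  ] [ 2.4 -4.5]
te2 [ 0.5188 -0.0972  0.06  ] [ 3.7 16.2]
tin [ 0.4825 -0.2373  0.131 ] [-140.9   11.8]
```

>>> {"api": "step_arm", "payload": {"moves": "0 0 -9.66 0 0 0 0;0 0 -9.66 0 0 0 0;0 0 -9.66 0 0 0 0;0 0 -9.66 0 0 0 0;0 0 -9.66 0 0 0 0;0 0 -9.66 0 0 0 0;0 0 0 0.053 0.017 0 0;0 0 0 0.053 0.017 0 0;0 0 0 0.053 0.017 0 0;0 0 0 0.053 0.017 0 0;0 0 0 0.053 0.017 0 0;0 0 0 0.053 0.017 0 0"}}

```text
time_s: 1.6
eef_pos: [0.3437, -0.2752, 0.2308]
eef_rot: [-0.0, 0.8, 0.6, 0.0]
force: [0.6, -0.4, 1.2]
gripper_width: 0.999
finger_force: 0.0
```

>>> {"api": "step_arm", "payload": {"moves": "0 0 0 0.053 0.017 0 0;0 0 0 0.053 0.017 0 0;0 0 0 0.053 0.017 0 0;0 0 0 0.053 0.017 0 0;0 0 0 0.053 0.017 0 0;0 0 0 0.053 0.017 0 0;0 0 0 0.053 0.017 0 0;0 0 0 0.053 0.017 0 0;0 0 0 0 0 0 0;0 0 0 0 0 0 0"}}

```text
time_s: 2.85
eef_pos: [0.592, 0.0917, 0.2303]
eef_rot: [-0.0, 0.8, 0.6, -0.001]
force: [-0.1, -0.3, -0.3]
gripper_width: 1.001
finger_force: 0.0
```

```bash
python3 - <<'E'
from rig import sensors, viewer
import cv2,pickle
from h import *
s=sensors.sense();f=viewer.grab_frame("wrist")
print(s["time_s"],s["eef_pos"],R.from_quat(s["eef_rot"],scalar_first=True).as_matrix().round(4),s["q"].round(2),s["force"])
q=R.from_quat(s["eef_rot"],scalar_first=True).as_matrix();T=np.eye(4);T[:3,:3]=q;T[:3,3]=s["eef_pos"]
print(f["T_tool_cam"])
f["world_from_camera"]=T@f["T_tool_cam"];pickle.dump(f,open("w1.pkl","wb"))
cv2.imwrite("pics/w1.png",cv2.resize(f["color"][:,:,::-1],(800,600),interpolation=cv2.INTER_CUBIC))
E
```

```text
2.85 [0.59200273 0.09168807 0.23025289] [[ 2.801e-01  9.600e-01 -1.800e-03]
 [ 9.600e-01 -2.801e-01 -9.000e-04]
 [-1.400e-03 -1.500e-03 -1.000e+00]] [ 0.13  0.36  1.51 -0.    1.28  0.42] [-0.14114033 -0.28106185 -0.25405702]
[[-2.71544514e-04 -9.57471019e-01 -2.88529330e-01  8.20173370e-02]
 [ 9.99999824e-01 -1.07764991e-04 -5.83519918e-04 -2.31242503e-03]
 [ 5.27610049e-04 -2.88529438e-01  9.57470879e-01 -1.52889937e-01]
 [ 0.00000000e+00  0.00000000e+00  0.00000000e+00  1.00000000e+00]]
```

View pics/w1.png

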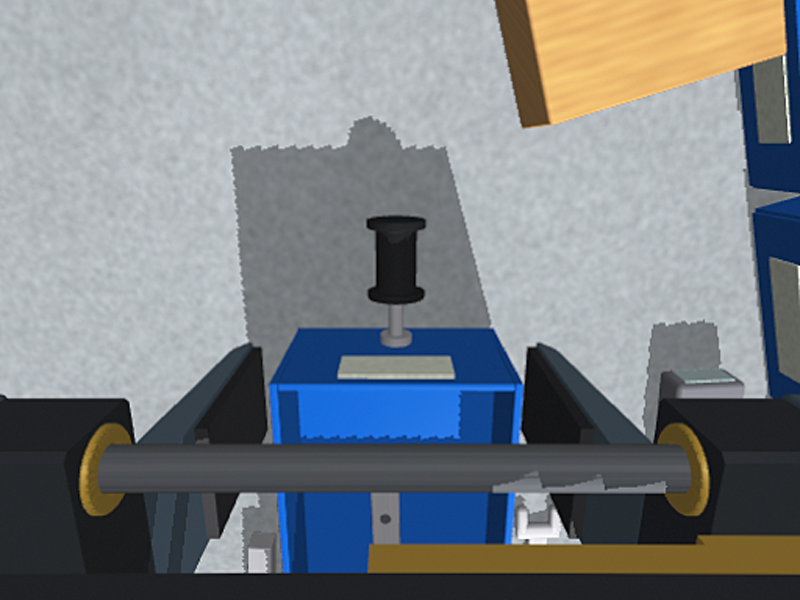

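The wrist view shows the knob's waist centred at (396,262), with the flange centres at about y=223 and y=296. The end wall's outer top edge runs from (272,384) to (521,384). The tube appears at x 373–400, around y=518.

```bash
python3 - <<'E'
import pickle
from h import *
f=pickle.load(open("w1.pkl","rb"));W=f["world_from_camera"]
sc=lambda u,v:((u+.5)*.64-.5,(v+.5)*.64-.5)
x,y,t=0.53334,-0.10536,1.28652;c,s=np.cos(t),np.sin(t)
tob=lambda p:(1e3*(np.array([[c,s],[-s,c]])@(p[:2]-[x,y]))).round(1)
for n,uv,z in(("waistL",(376,265),.03),("waistR",(416,265),.03),("flFar outer top",(397,216),.045),("flNear",(397,302),.03),("wallL",(272,384),.1),("wallR",(521,384),.1),("tubeL",(373,510),.06),("tubeR",(399,510),.06)):
    p=at(f,sc(*uv),z);print(n,p.round(4),tob(p))
print("tcp",tob(np.array([.592,.0917])))
E
```

```text
waistL [0.5789 0.1005 0.03  ] [210.4  14. ]
waistR [0.6051 0.0929 0.03  ] [210.4 -13.3]
flFar outer top [0.6024 0.1302 0.045 ] [ 2.455e+02 -2.000e-01]
flNear [0.5853 0.0713 0.03  ] [184.1  -0.4]
wallL [0.5066 0.0635 0.1   ] [154.6  73. ]
wallR [0.6465 0.0228 0.1   ] [154.7 -72.7]
tubeL [ 0.5274 -0.0657  0.06  ] [36.4 16.8]
tubeR [ 0.5454 -0.0709  0.06  ] [36.4 -2. ]
tcp [205.6  -1. ]
```

>>> {"api": "step_arm", "payload": {"moves": "0 0 0 0.008 -0.001 0.04 0;0 0 0 0 0 0.05 0;0 0 0 0 0 0.05 0;0 0 0 0 0 0.04 0;0 0 0 0 0 0.018 0;0 0 0 0 0 0 150;0 0 0 0 0 0 255;0 0 0 0 0 0 255;0 0 0 0 0 0 255;0 0 0 0 0 0 255;0 0 0 0 0 0 255", "force": 30}}

```text
time_s: 4.28
eef_pos: [0.594, 0.1, 0.033]
eef_rot: [0.0, 0.8, 0.6, 0.0]
force: [0.3, 0.4, 0.3]
gripper_width: 0.372
finger_force: 0.0
```

>>> {"api": "step_arm", "payload": {"moves": "0 0 0 0 0 0 255;0 0 0 0 0 0 255;0 0 0 0 0 0 255;0 0 0 0 0 0 255", "force": 30}}

```text
time_s: 4.78
eef_pos: [0.5952, 0.0997, 0.033]
eef_rot: [0.001, 0.8, 0.6, 0.001]
force: [5.0, -1.9, -3.7]
gripper_width: 0.303
finger_force: 30.0
```

>>> {"api": "step_arm", "payload": {"moves": "0 0 0 0.008 0 0 255;0 0 0 0.01 0 0 255;0 0 0 0.01 0 0 255;0 0 0 0.01 0 0 255;0 0 0 0.01 0 0 255;0 0 0 0.01 0 0 255;0 0 0 0.008 0 0 255;0 0 0 0.005 0 0 255;0 0 0 0.001 0 0 255;0 0 0 0 0 0 255;0 0 0 0 0 0 255"}}

```text
time_s: 6.15
eef_pos: [0.6148, 0.1669, 0.033]
eef_rot: [0.002, 0.8, 0.6, -0.001]
force: [3.3, -8.1, -0.9]
gripper_width: 0.297
finger_force: 30.0
```

```bash
python3 - <<'E'
from rig import sensors, viewer
import cv2,pickle
from h import *
s=sensors.sense();f=viewer.grab_frame("wrist")
print(s["time_s"],s["eef_pos"],s["force"])
q=R.from_quat(s["eef_rot"],scalar_first=True).as_matrix();T=np.eye(4);T[:3,:3]=q;T[:3,3]=s["eef_pos"]
f["world_from_camera"]=T@f["T_tool_cam"];pickle.dump(f,open("w2.pkl","wb"))
g=viewer.grab_frame("top");pickle.dump(g,open("top2.pkl","wb"))
a=cv2.resize(g["color"][140:233,160:310,::-1],None,fx=4,fy=4,interpolation=cv2.INTER_CUBIC)
cv2.imwrite("pics/t2.png",a)
E
```

```text
6.15 [0.61478334 0.16694416 0.03302897] [ 3.33118284 -8.12803332 -0.85919923]
```

View pics/t2.png

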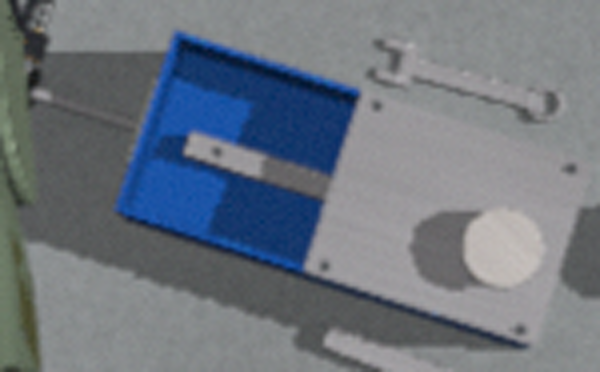

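The tube has come forward: its front end is at (188,145) in the crop, and the draw has travelled about 70 mm. I'll give it a small extra tug to confirm the stop, then push home.

>>> {"api": "step_arm", "payload": {"moves": "0 0 0 0.003 0 0 255;0 0 0 0 0 0 255"}}

```text
time_s: 6.5
eef_pos: [0.6148, 0.167, 0.033]
eef_rot: [0.003, 0.8, 0.601, -0.003]
force: [2.4, -15.3, 2.4]
gripper_width: 0.301
finger_force: 30.0
```

>>> {"api": "step_arm", "payload": {"moves": "0 0 0 -0.008 0 0 255;0 0 0 -0.01 0 0 255;0 0 0 -0.01 0 0 255;0 0 0 -0.01 0 0 255;0 0 0 -0.01 0 0 255;0 0 0 -0.01 0 0 255;0 0 0 -0.01 0 0 255;0 0 0 -0.006 0 0 255;0 0 0 -0.004 0 0 255;0 0 0 0 0 0 255;0 0 0 0 0 0 255"}}

```text
time_s: 7.88
eef_pos: [0.5952, 0.0995, 0.0331]
eef_rot: [-0.0, 0.8, 0.599, 0.003]
force: [5.9, 7.3, -4.7]
gripper_width: 0.301
finger_force: 30.0
```

>>> {"api": "step_arm", "payload": {"moves": "0 0 0 -0.002 0 0 255;0 0 0 0.005 0 0 255;0 0 0 0 0 0 0;0 0 0 0 0 0 0;0 0 0 0 0 0 0;0 0 0 0 0 0 0;0 0 0 0 0 0 0;0 0 0 0 0 -0.05 0;0 0 0 0 0 -0.06 0;0 0 0 0 0 -0.06 0;0 0 0 0 0 -0.05 0"}}

```text
time_s: 9.25
eef_pos: [0.594, 0.0999, 0.2557]
eef_rot: [0.0, 0.8, 0.6, 0.001]
force: [0.3, -0.2, 0.5]
gripper_width: 1.001
finger_force: 0.0
```

>>> {"api": "step_arm", "payload": {"moves": "0 0 0 -0.04 -0.004 0 0;0 0 0 -0.05 -0.004 0 0;0 0 0 -0.05 0 0 0;0 0 0 0 0 0 0;0 0 0 0 0 0 0"}}

```text
time_s: 9.88
eef_pos: [0.5471, -0.0319, 0.253]
eef_rot: [-0.0, 0.8, 0.6, 0.0]
force: [0.4, 0.2, 1.0]
gripper_width: 1.003
finger_force: 0.0
```

```bash
python3 - <<'E'
from rig import sensors, viewer
import cv2,pickle
from h import *
s=sensors.sense();f=viewer.grab_frame("wrist")
q=R.from_quat(s["eef_rot"],scalar_first=True).as_matrix();T=np.eye(4);T[:3,:3]=q;T[:3,3]=s["eef_pos"]
print(s["time_s"],s["eef_pos"],s["force"],q.round(4))
f["world_from_camera"]=T@f["T_tool_cam"];pickle.dump(f,open("w3.pkl","wb"))
cv2.imwrite("pics/w3.png",cv2.resize(f["color"][:,:,::-1],(800,600),interpolation=cv2.INTER_CUBIC))
E
```

```text
9.875 [ 0.5471169  -0.03191875  0.25304725] [0.36782241 0.1659474  0.95719722] [[ 2.812e-01  9.597e-01  4.000e-04]
 [ 9.597e-01 -2.812e-01  6.000e-04]
 [ 7.000e-04  2.000e-04 -1.000e+00]]
```

View pics/w3.png

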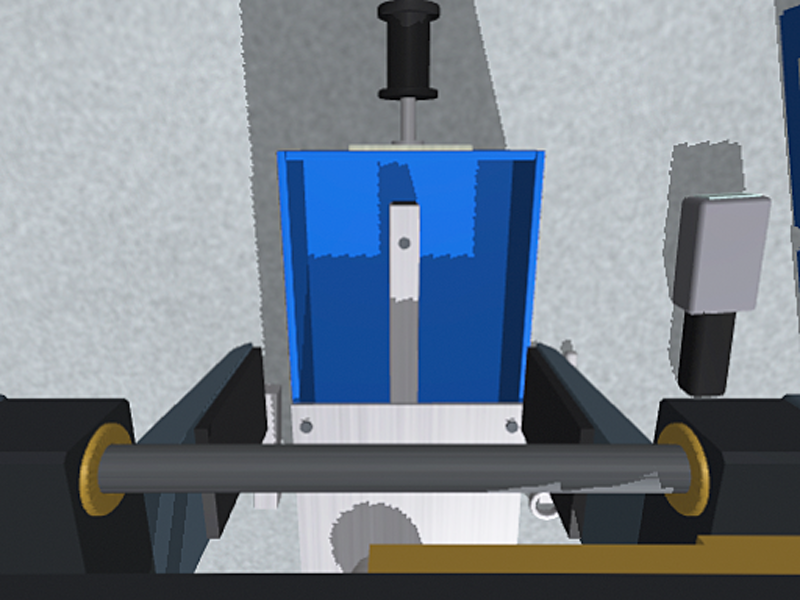

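The knob is home: its near flange is at (408,93) and the bar is short. The tube's top front edge runs from (389,206) to (420,206), and at the cover edge (y≈400) it spans (390–417).

```bash
python3 - <<'E'
import pickle
from h import *
f=pickle.load(open("w3.pkl","rb"))
sc=lambda u,v:((u+.5)*.64-.5,(v+.5)*.64-.5)
x,y,t=0.53334,-0.10536,1.28652;c,s=np.cos(t),np.sin(t)
tob=lambda p:(1e3*(np.array([[c,s],[-s,c]])@(p[:2]-[x,y]))).round(1)
for n,uv,z in(("tubeFL",(389,206),.06),("FR",(420,206),.06),("BL",(390,395),.06),("BR",(417,395),.06),("cvL",(291,404),.103),("cvR",(526,404),.103),("wallL",(278,152),.1),("wallR",(544,152),.1),("knobN",(408,95),.04),("knobFar",(408,5),.045)):
    p=at(f,sc(*uv),z);print(n,tob(p))
print("tcp",tob(np.array([.5471,-.0319])))
E
```

```text
tubeFL [120.1  13. ]
FR [120.  -7.]
BL [-14.3  12.8]
BR [-14.3  -6.7]
cvL [ 0.7 75.1]
cvR [  0.6 -73.7]
wallL [153.9  74.1]
wallR [153.7 -73.5]
knobN [188.6   0.7]
knobFar [238.9   1.1]
tcp [74.4  7.4]
```

>>> {"api": "step_arm", "payload": {"moves": "0 0 0 -0.024 0.004 0.02 100;0 0 0 0 0 0.05 100;0 0 0 0 0 0.05 100;0 0 0 0 0 0.04 100;0 0 0 0 0 0.02 100;0 0 0 0 0 0.013 100;0 0 0 0 0 0 100"}}

```text
time_s: 10.8
eef_pos: [0.5441, -0.0556, 0.0594]
eef_rot: [-0.0, 0.8, 0.6, -0.0]
force: [-0.6, 0.0, -0.6]
gripper_width: 0.608
finger_force: 0.0
```

>>> {"api": "step_arm", "payload": {"moves": "0 0 0 0 0 0 255;0 0 0 0 0 0 255;0 0 0 0 0 0 255;0 0 0 0 0 0 255;0 0 0 0 0 0 255;0 0 0 0 0 0 255;0 0 0 0 0 0 255", "force": 55}}

```text
time_s: 11.68
eef_pos: [0.5448, -0.0565, 0.0605]
eef_rot: [0.001, 0.8, 0.6, 0.001]
force: [0.8, -1.9, 5.1]
gripper_width: 0.215
finger_force: 55.0
```

>>> {"api": "step_arm", "payload": {"moves": "0 0 0 0 0 -0.004 255;0 0 0 0.01 0 0 255;0 2 0 0 0 -0.0052 255;0 2 0 0 0 -0.0052 255;0 2 0 0 0 -0.0052 255;0 2 0 0 0 -0.0052 255;0 2 0 0 0 -0.0052 255;0 0 0 0 0 0 255"}}

```text
time_s: 12.68
eef_pos: [0.546, -0.0484, 0.0895]
eef_rot: [-0.053, 0.797, 0.597, 0.069]
force: [0.0, -0.3, -2.2]
gripper_width: 0.213
finger_force: 55.0
```

```bash
cat > st.py <<'E'
from rig import sensors
from h import *
s=sensors.sense();q=R.from_quat(s["eef_rot"],scalar_first=True).as_matrix()
x,y,t=0.53334,-0.10536,1.28652;c,sn=np.cos(t),np.sin(t)
B=np.array([[c,sn,0],[-sn,c,0],[0,0,1]]);p=B@(s["eef_pos"]-[x,y,0])*1e3;Q=B@q
print("t",s["time_s"],"tcp",p.round(1),"tilt",np.degrees(np.arcsin(Q[2,0])).round(2),"F",(B@s["force"]).round(1),"w",round(s["gripper_width"],3),"q",s["q"].round(2))
for n,a,b in(("rearbot",-150,20),("reartop",-150,0),("frontbot",70,20),("fronttop",70,0)):print(n,(p+Q[:,0]*a+Q[:,2]*b).round(1))
print(Q.round(3))
E
python3 st.py
```

```text
t 12.675 tcp [58.2  3.8 89.5] tilt 9.98 F [-0.3 -0.1 -2.2] w 0.213 q [-0.21  0.4   1.85  0.22  0.89 -0.07]
rearbot [-86.1   4.   43.8]
reartop [-89.5   4.   63.5]
frontbot [130.6   3.8  81.9]
fronttop [127.1   3.8 101.6]
[[ 0.985 -0.001  0.173]
 [-0.001 -1.     0.001]
 [ 0.173 -0.001 -0.985]]
```

>>> {"api": "step_arm", "payload": {"moves": "0 2 0 0 0 -0.0052 255;0 2 0 0 0 -0.0052 255;0 2 0 0 0 -0.0052 255;0 2 0 0 0 -0.0052 255;0 2 0 0 0 -0.0052 255;0 0 0 0 0 0 255"}}

```text
time_s: 13.42
eef_pos: [0.5444, -0.0546, 0.1146]
eef_rot: [-0.104, 0.788, 0.59, 0.138]
force: [-0.4, 0.5, -2.7]
gripper_width: 0.214
finger_force: 55.0
```

```bash
python3 st.py; python3 - <<'E'
from rig import viewer
import cv2
g=viewer.grab_frame("scene")["color"][130:290,180:330,::-1]
cv2.imwrite("pics/s4.png",cv2.resize(g,None,fx=3.7,fy=3.7,interpolation=cv2.INTER_CUBIC))
E
```

```text
t 13.425 tcp [ 51.9   3.7 114.6] tilt 19.94 F [ 0.3  0.6 -2.7] w 0.214 q [-0.32  0.39  1.84  0.43  0.97 -0.29]
rearbot [-82.3   3.8  44.6]
reartop [-89.1   3.8  63.4]
frontbot [124.5   3.6 119.6]
fronttop [117.7   3.6 138.4]
[[ 0.94  -0.001  0.341]
 [-0.001 -1.     0.001]
 [ 0.341 -0.001 -0.94 ]]
```

View pics/s4.png

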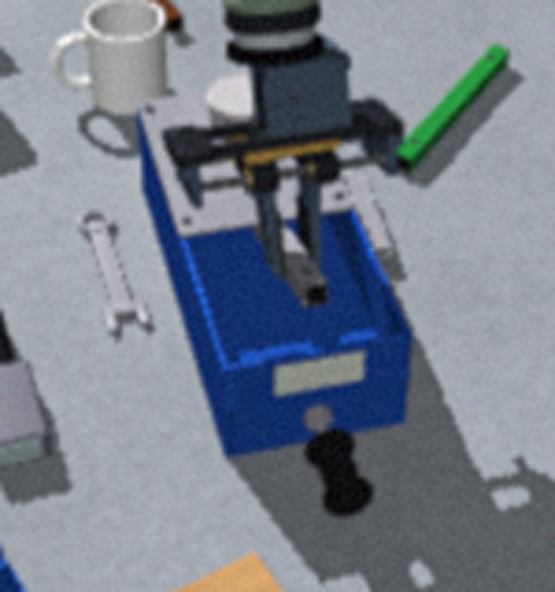

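The tube is tilted with its front end at (315,292), above the end wall's height. The knob is home, and the tin and wrench haven't moved. Next I'll slide the tube out along its axis.

>>> {"api": "step_arm", "payload": {"moves": "0 0 0 0.0094 0 0.0034 255;0 0 0 0.01 0 0 255;0 0 0 0.01 0 0 255;0 0 0 0.01 0 0 255;0 0 0 0.01 0 0 255;0 0 0 0.01 0 0 255;0 0 0 0.01 0 0 255;0 0 0 0.01 0 0 255;0 0 0 0.01 0 0 255;0 0 0 0.01 0 0 255;0 0 0 0.005 0 0 255;0 0 0 0 0 0 255"}}

```text
time_s: 14.98
eef_pos: [0.5725, 0.041, 0.1476]
eef_rot: [-0.104, 0.788, 0.591, 0.139]
force: [0.0, 0.1, -1.6]
gripper_width: 0.215
finger_force: 55.0
```

```bash
python3 st.py
```

```text
t 14.975 tcp [151.5   3.4 147.6] tilt 19.99 F [ 0.1 -0.  -1.6] w 0.215 q [-0.14  0.36  1.78  0.42  0.99 -0.08]
rearbot [17.4  3.3 77.6]
reartop [10.5  3.3 96.3]
frontbot [224.1   3.5 152.8]
fronttop [217.3   3.5 171.6]
[[ 0.94   0.     0.342]
 [ 0.001 -1.    -0.   ]
 [ 0.342  0.    -0.94 ]]
```

>>> {"api": "step_arm", "payload": {"moves": "0 0 0 0.0086 0 -0.0235 255;0 0 0 0.0086 0 -0.0235 255;0 0 0 0.0086 0 -0.0235 255;0 0 0 0.0086 0 -0.0235 255;0 -4 0 0 0 0 255;0 -4 0 0 0 0 255;0 -4 0 0 0 0 255;0 -4 0 0 0 0 255;0 -4 0 0 0 0 255;0 0 0 -0.018 0 0.013 255;0 0 0 -0.018 0 0.013 255;0 0 0 0 0 0 255"}}

```text
time_s: 16.48
eef_pos: [0.5606, 0.0043, 0.2199]
eef_rot: [-0.001, 0.801, 0.598, -0.002]
force: [0.1, -0.2, -2.1]
gripper_width: 0.216
finger_force: 55.0
```

```bash
python3 st.py; python3 - <<'E'
from rig import viewer
import cv2
g=viewer.grab_frame("scene")["color"][60:290,120:370,::-1]
cv2.imwrite("pics/s5.png",cv2.resize(g,None,fx=2.5,fy=2.5,interpolation=cv2.INTER_CUBIC))
E
```

```text
t 16.475 tcp [112.9   4.6 219.9] tilt -0.06 F [-0.2 -0.2 -2.1] w 0.216 q [-0.01  0.31  1.61  0.    1.23  0.27]
rearbot [-37.1   5.2 200. ]
reartop [-37.1   5.1 220. ]
frontbot [182.9   4.4 199.8]
fronttop [182.9   4.3 219.8]
[[ 1.    -0.003 -0.001]
 [-0.003 -1.     0.004]
 [-0.001 -0.004 -1.   ]]
```

View pics/s5.png

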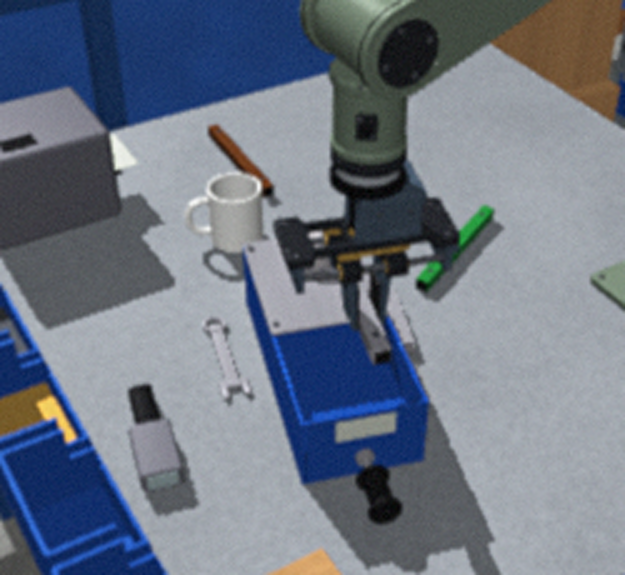

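The tube is held above the bin with its front end at about (378,350). I'll check that point against the projected level tube, since it could have slipped in the grip.

```bash
python3 - <<'E'
from h import *
import pickle
f=pickle.load(open("scene.pkl","rb"));W=np.linalg.inv(f["world_from_camera"])
x,y,t=0.53334,-0.10536,1.28652;c,s=np.cos(t),np.sin(t)
for n,b in(("front ctr",(183,4,210)),("front top",(183,4,220)),("front bot",(183,4,200)),("30mm lower",(183,4,180)),("rear",(-37,5,210))):
    b=np.array(b)/1e3;p=np.array([x+c*b[0]-s*b[1],y+s*b[0]+c*b[1],b[2]])
    q=W[:3,:3]@p+W[:3,3];u=np.array([f["fx"]*q[0]/q[2]+f["cx"],f["fy"]*q[1]/q[2]+f["cy"]])
    print(n,((u-[120,60]+.5)*2.5-.5).round())
E
```

```text
front ctr [383. 356.]
front top [383. 349.]
front bot [382. 363.]
30mm lower [381. 377.]
rear [331. 235.]
```

>>> {"api": "step_arm", "payload": {"moves": "0 0 0 0 0 0 255;0 0 0 0 0 0 255;0 0 0 0 0 0 255;0 0 0 0 0 0 255"}}

```text
time_s: 17.02
eef_pos: [0.5625, 0.0066, 0.2218]
eef_rot: [0.0, 0.8, 0.6, 0.0]
force: [-0.5, 0.6, -2.8]
gripper_width: 0.215
finger_force: 55.0
```

The projection agrees with the picture, so the tube is level and still held. I'm handing in.

```bash
python3 -c "
from rig import finish_job
print(finish_job())"
```

```text
the job is handed in; nothing more can be done
None
```

I pulled the knob fully out and pushed it home, then threaded the tube out; it was level in the gripper about 10 cm above the bin when I handed the job in, at about 17 s of the 64 s allowed.

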